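# Change over the parts trays

### The job

The low rack on the bench has three sliding parts trays side by side, and the empty one has been left standing out. First push the empty tray fully home; then hook a fingertip behind the upright front lip of the tray with the brass hex nuts and draw it out along its rails to the stop, so that the nuts under its hood can be reached. Only push and hook: do not pinch a tray's lip between the fingers, do not lift any of the parts out, and leave the tray with the white tape roll shut and the other things on the bench where they are.

Things in the scene. Friction and masses are not known exactly. Their poses are not given: they have to be found in the camera images.
- rack_plate: fixed base plate of the rack, 180 x 335 x 4 mm, place and yaw vary. Origin: centre of its underside; x points away from the robot along the rails, y across the three bays. A fixed grey hood covers the rear of each bay: top 50 mm above the bench, front edge 110 mm behind the lip of a shut tray
- nut_tray (a joint): slide of the tray with the brass hex nuts along its rails, m: 0 = fully home, grows as it is drawn out, 0.09 = at the outer stop; about 2.5 N friction, no spring, stays where left. Starts 0 to 8 mm out. All trays alike: grey metal, 215 x 90 mm, 108 mm apart in one rack, in any order
- empty_tray (a joint): slide of the empty tray along its rails, m: 0 = fully home, grows as it is drawn out, 0.09 = at the outer stop; about 2.5 N friction, no spring, stays where left. Starts 45 to 70 mm out.
- roll_tray (a joint): slide of the tray with the white tape roll along its rails, m: 0 = fully home, grows as it is drawn out, 0.09 = at the outer stop; about 2.5 N friction, no spring, stays where left. Starts shut and must stay shut.
- nut_lip (a point): inner leaf of the upright front lip of the nut tray (lip 90 mm wide, 8 mm thick). Origin: middle of the top edge of its inner face; x points into the rack, y along the lip, z up; the tray draws out along -x. Behind it (+x) is an empty finger pocket, open above: 56 mm long, 84 mm wide, floor 32 mm below this origin, its other walls 19 mm high
- nut_lip_face (a point): outer leaf of the lip of the nut tray: plain front face, 90 mm wide, 32 mm high, with a blank label holder. Origin: middle of this outer face, 8 mm in front of the inner face; axes as for the inner leaf. Pushing here along +x slides the tray home
- empty_lip (a point): inner leaf of the upright front lip of the empty tray (lip 90 mm wide, 8 mm thick). Origin: middle of the top edge of its inner face; x points into the rack, y along the lip, z up; the tray draws out along -x. Behind it (+x) is an empty finger pocket, open above: 56 mm long, 84 mm wide, floor 32 mm below this origin, its other walls 19 mm high
- empty_lip_face (a point): outer leaf of the lip of the empty tray: plain front face, 90 mm wide, 32 mm high, with a blank label holder. Origin: middle of this outer face, 8 mm in front of the inner face; axes as for the inner leaf. Pushing here along +x slides the tray home
- nut_1_mid (a point): centre of a loose brass hex nut, about 29 x 33 x 16 mm, lying flat in the rear part of the nut tray, in view in front of the hood
- nut_2_mid (a point): centre of a loose brass hex nut, about 29 x 33 x 16 mm, lying flat in the rear part of the nut tray, in view in front of the hood
- nut_3_mid (a point): centre of a loose brass hex nut, about 29 x 33 x 16 mm, lying flat in the rear part of the nut tray, under the hood at the start
- nut_4_mid (a point): centre of a loose brass hex nut, about 29 x 33 x 16 mm, lying flat in the rear part of the nut tray, under the hood at the start
- ptfe_mid (a point): centre of a loose white tape roll, 48 mm across, 14 mm high, lying flat in the tray that stays shut
- cup: bystander: grey lidded cup, 67 mm across, 65 mm high; origin under its centre
- marker: bystander: black pen with red cap, 136 mm long, lying on the bench; origin under its centre
- tape_black: bystander: black tape roll, 68 mm across, 18 mm high; origin under its centre
- lid: bystander: loose blue meter lid, 74 x 65 x 7 mm, lying on the hood of the bay with the white tape roll; origin under its centre

How it is judged:
By the outcome, as a careful person would: the job done as asked, in the order asked, and still so for the second after the job is handed in, with the robot touching nothing.
It also fails if it takes over 45 s, if anything falls off the work surface, if the arm or the gripper's body presses on something with over 40 N, if the wrist force passes 120 N, or if a joint passes its speed limit or range.

### The arm

A 6-joint arm with a two-finger parallel gripper is mounted at the origin on a cart in front of the work surface, level with it; the furniture and walls round the work are solid. World frame = base frame: x ahead of the robot, y to its left, z up, the work surface at z = 0. Lengths are in mm, angles in rad, forces in N, time in s.
With the tool pointing down it reaches from about 350 to 1000 mm from the base axis. Payload 7.1 kg.
Tool frame: the origin (TCP) lies on the centre line of the jaws, within the pads' length; the fingertips stand ctrl.tips_ahead ahead of it and the grasp point (between the pads) is the TCP (ctrl.tips_ahead is the distance from the TCP to the fingertips, in mm); z points along the fingers, y is the direction in which the jaws open and shut (so a half turn about z gives the same grasp; the last joint's range is limited). The gripper opens to 85 mm and grips with 20 to 120 N. Pads are 22 mm wide; open, the fingers measure 114 mm over their backs; the gripper's body (76 mm by 85 mm) begins 54 mm behind the grasp point. The pads swing forward as they close: fully open they stand 13 mm farther back than shut.
Start: joints at [1.177, 0.423, 1.63, -0, 1.089, -0.019], TCP at [228.772, 581.609, 250.319] pointing down, gripper open.
Joint ranges: [-3, 3], [-0.9, 2.11], [0.09, 2.58], [-1.31, 4.45], [0.11, 2.69], [-2.54, 2.54]. Speed limits (rad/s): [2.39, 2.39, 3.01, 3.14, 3.14, 3.14].

### API

Orientations are given as a unit quaternion [w, x, y, z].
In Python, from workcell import ctrl gives the robot as it stands. The module is installed in compiled form; this text tells all that it offers.
- The arm moves only by the tool move_arm, never from a script. Its argument "commands" is a list that holds one entry, the list of rows, each a list of 7 numbers: the gripper command: -1 is shut, 1 is fully open, values between are in proportion, then the shift along the tool's x, y, z in m, then the turn, a rotation vector about the tool's x, y, z in rad. In form: [[[gripper, x, y, z, ax, ay, az], ...]]. A call has 1 to 10 rows; each row is the pose to reach, as a shift and turn from the pose commanded when the call began, along the tool's axes at that moment; what a row does not reach only later rows make up. A row lasts 1/12 s, in which the tool goes at most 41.7 mm and 7.16 degrees, less where a joint would pass 70% of its speed; a pose out of reach is approached as far as the arm can. A call with a gripper value outside its range is refused whole. The fingers move at their own pace and stop on an object; "newtons" is the grip in N (left out, the last holds). Time passes only in rows, so rows that repeat a pose let the fingers close. It gives the time, the measured TCP pose, the force and the opening at its end, in the units of the state.
- ctrl.state(): the state, without advancing time (a new reading comes with each control period).
- ctrl.get_image(name): name is "scene" or "side" or "wrist"; returns a dict with "frame" (420x560x3 uint8, blue, green, red), "fovy" (degrees; the focal length in pixels is half the picture's height over the tangent of half this angle, whatever the lens; pixels are square), "cx", "cy" (the principal point, pixels), "dist_coeffs" ([k1, k2, p1, p2, k3] as OpenCV has them; the pictures are not rectified), "R" (3x3) and "t" (3): a world point X has camera coordinates R X + t; the wrist camera has in their place "tool_from_camera" (4x4, takes a point from camera to tool coordinates, whose origin is the TCP and whose axes are the flange's). Camera axes: x right, y down, z forward; pixel columns grow to the right and rows downward; lengths in mm; the calibration is good to about 2 mm. A picture is of the moment at which its call begins: read the wrist's pose just before it. There is no depth.
- ctrl.finish_job(): hands the job in, once; it reports no verdict.
The state is a dict: "clock": time; "q": joint angles; "joint_velocities": joint speeds; "joint_torque": joint torques, N m; "eef_pos": TCP position; "tool_rot": TCP orientation; "ft_force": force on the tool from outside, world axes, zero at the start; "torque": the same for the moment, N m; "grip_width": finger opening in mm.
Only numpy, scipy, OpenCV 4.12 (cv2) and the standard library are available. Lean on these libraries where they do the work, as an engineer would, in place of code of your own. Each camera call takes 0.05 s, during which the arm holds its last target.

## Working session

There is one attempt and no reset: what is moved stays moved. The work goes in short steps, Python scripts to look and compute and a tool call to move; the robot and the scene stay as the last step left them, time stands still between calls to the robot, and variables do not carry over. Pictures are saved under pics/ and viewed, and the job is handed in when it is done.

Besides the shell and the picture viewer there is one more tool, called as name(argument=value, ...), one argument or row to a line, values as JSON. move_arm: Moves the arm, as the interface text tells. Its arguments: {"type":"object","properties":{"commands":{"type":"array"},"newtons":{"type":"number"}},"required":["commands"]}

```bash
mkdir -p pics
cat > h.py <<'E'
import numpy as np, cv2
from workcell import ctrl
def cam(n):
    s=ctrl.state(); d=ctrl.get_image(n)
    h=d["frame"].shape[0]; f=h/2/np.tan(np.radians(d["fovy"])/2)
    K=np.array([[f,0,d["cx"]],[0,f,d["cy"]],[0,0,1]]); D=np.array(d["dist_coeffs"],float)
    if n=="wrist":
        T=np.array(d["tool_from_camera"]); w,x,y,z=s["tool_rot"]
        from scipy.spatial.transform import Rotation as Ro
        Rt=Ro.from_quat([x,y,z,w]).as_matrix()
        Rc=Rt@T[:3,:3]; c=Rt@T[:3,3]+np.array(s["eef_pos"])
    else:
        R=np.array(d["R"]); Rc=R.T; c=-R.T@np.array(d["t"])
    return d["frame"],K,D,Rc,c
def ray(C,px):
    _,K,D,Rc,c=C
    u=cv2.undistortPoints(np.array(px,float).reshape(-1,1,2),K,D).reshape(-1,2)
    return np.c_[u,np.ones(len(u))]@Rc.T,c
def onz(C,px,z):
    v,c=ray(C,px); return c+v*((z-c[2])/v[:,2])[:,None]
def proj(C,X):
    _,K,D,Rc,c=C
    return cv2.projectPoints(np.array(X,float).reshape(-1,1,3),cv2.Rodrigues(Rc.T)[0],-Rc.T@c,K,D)[0].reshape(-1,2)
E
python3 - <<'E'
from h import *
print(ctrl.state(), ctrl.tips_ahead)
for n in ("scene","side","wrist"):
    C=cam(n); cv2.imwrite(f"pics/{n}0.png",C[0]); print(n,C[4].round(),C[3].round(2).tolist())
E
```

```text
{'clock': 0.0, 'q': array([ 1.17701772e+00,  4.23850396e-01,  1.63069946e+00, -7.70516162e-06,
        1.08855648e+00, -1.90012460e-02]), 'joint_velocities': array([ 1.98376327e-06,  4.56903121e-04, -6.48020953e-04, -3.36697804e-05,
        2.51996889e-03, -5.98906052e-04]), 'joint_torque': array([ 2.06266588e-03, -5.57379127e+01, -2.81742901e+01,  1.96781834e-04,
        7.38059491e-03,  1.22672407e-05]), 'eef_pos': array([228.57336947, 581.15475388, 249.53596852]), 'tool_rot': array([-1.51757620e-04,  1.86292116e-01,  9.82494109e-01, -7.41474635e-04]), 'ft_force': array([-0.11325415,  0.14337448, -0.49903652]), 'torque': array([-0.00040695,  0.00477849,  0.00584133]), 'grip_width': 85.58447963724649} 19.0
scene [ -75. 1026.  599.] [[-0.82, -0.24, 0.52], [-0.57, 0.3, -0.76], [0.02, -0.92, -0.39]]
side [  92. -850.  792.] [[0.86, -0.28, 0.42], [-0.51, -0.51, 0.7], [0.02, -0.81, -0.58]]
wrist [160. 609. 373.] [[0.37, 0.89, 0.27], [0.93, -0.35, -0.11], [-0.0, 0.29, -0.96]]
```

View pics/scene0.png

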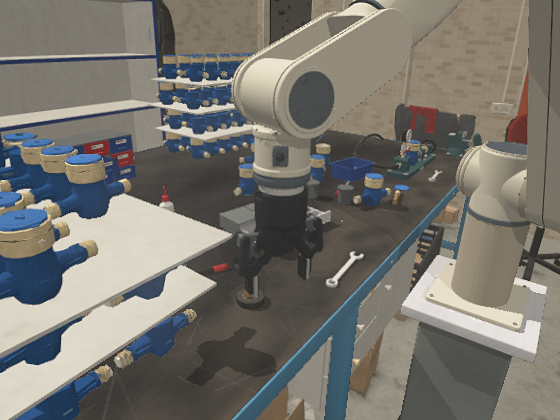

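View pics/side0.png

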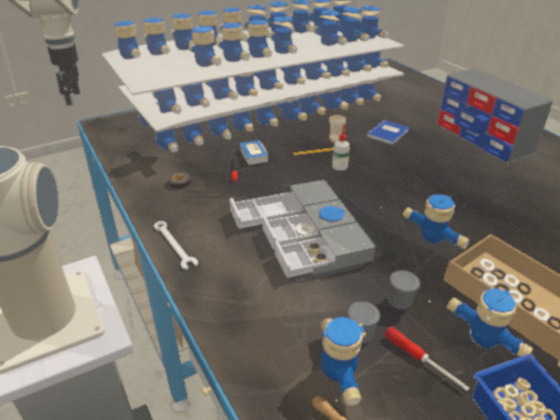

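View pics/wrist0.png

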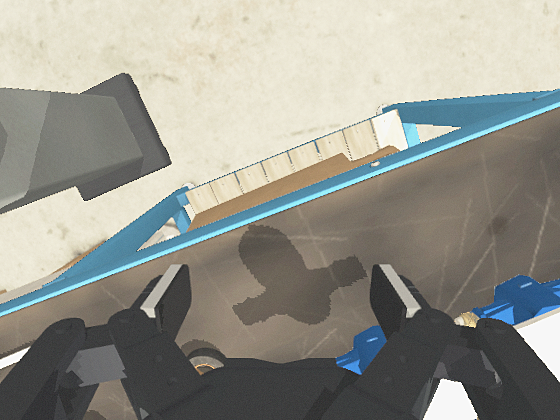

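The side view shows the rack at about (300,225). The empty tray is the far one, standing out with its lip near (235,210); the roll is in the middle and the nuts are in the near bay at (310,250). I'll enlarge this area.

Run:
```python
from h import *
C=cam("side"); cv2.imwrite("pics/side1.png",cv2.resize(C[0][170:290,215:385],None,fx=4.7,fy=4.7,interpolation=cv2.INTER_CUBIC))
C=cam("scene"); cv2.imwrite("pics/scene1.png",cv2.resize(C[0][180:300,190:360],None,fx=4.7,fy=4.7,interpolation=cv2.INTER_CUBIC))
```

```text
(no output)
```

View pics/side1.png

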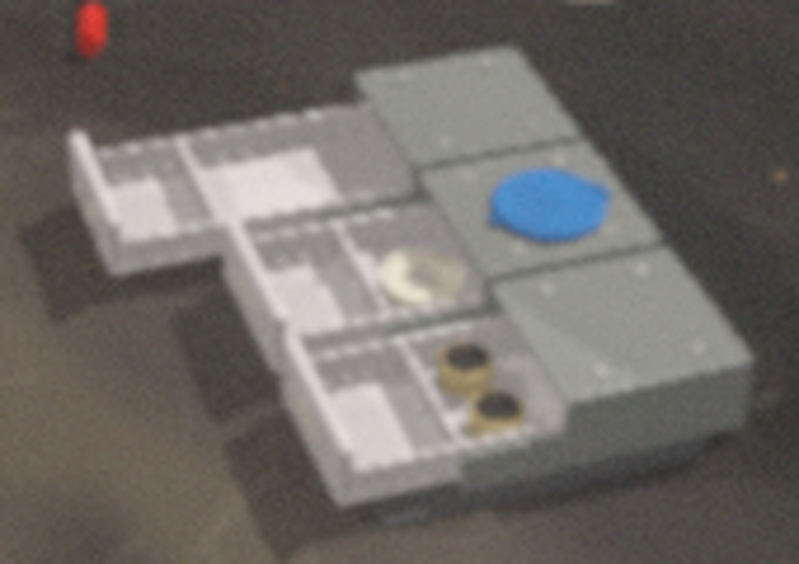

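View pics/scene1.png

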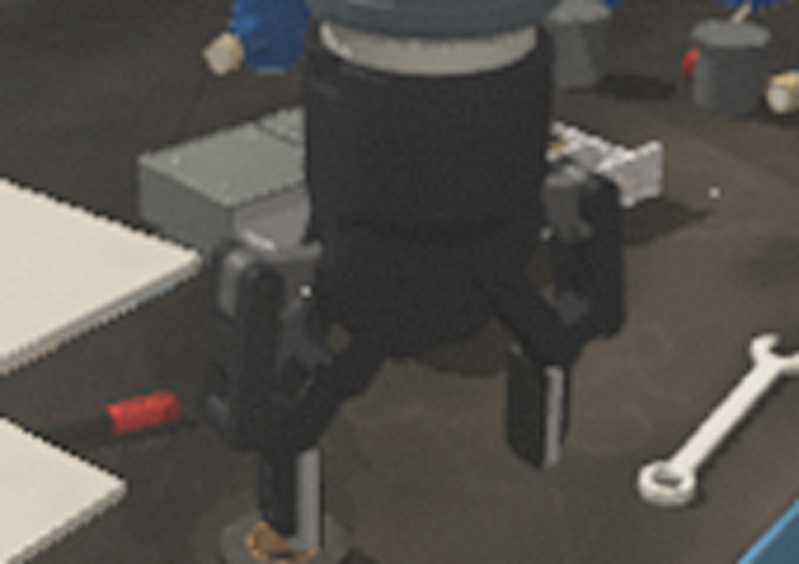

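The enlarged side view shows the hood corners at crop (357,72), (515,48), (750,357) and (565,402). The lip tops run about (72,133)-(115,268 base) for the empty tray and (290,332)-(350,468) for the nut tray. I'll cast these rays.

Run:
```python
from h import *
C=cam("side")
f=lambda p:(np.array(p,float)+.5)/4.7-.5+[215,170]
h=onz(C,f([(357,72),(515,48),(750,357),(565,402)]),50); print("hood",h.round(1).tolist())
v=h[3]-h[0]; print("front edge len",np.linalg.norm(v[:2]),"dir",np.degrees(np.arctan2(v[1],v[0])), "depths",np.linalg.norm(h[1]-h[0]),np.linalg.norm(h[2]-h[3]))
v2=h[2]-h[1]; print("rear len",np.linalg.norm(v2),np.degrees(np.arctan2(v2[1],v2[0])))
for z in (36,40,44):
    l=onz(C,f([(75,133),(118,240),(235,228),(285,325),(292,332),(350,468)]),z)
    print(z,l[:,:2].round(1).tolist(),[np.linalg.norm(l[i]-l[i+1]).round(1) for i in (0,2,4)])
    yaw=np.arctan2(v2[1],v2[0])+np.pi/2; ex=np.array([np.cos(yaw),np.sin(yaw)]); ey=np.array([-ex[1],ex[0]])
    print("rel", [(round((p[:2]-h[0][:2])@ex,1),round((p[:2]-h[0][:2])@ey,1)) for p in l])
print("yaw",np.degrees(yaw))
```

```text
hood [[705.4, 126.5, 50.0], [805.2, 102.3, 50.0], [742.1, -203.1, 50.0], [638.6, -184.3, 50.0]]
front edge len 317.96034689598434 dir -102.13519319099483 depths 102.72218866157249 105.26782401277055
rear len 311.9006947847965 -101.67147402044102
36 [[536.1, 169.5], [511.6, 62.5], [573.6, 40.4], [555.5, -47.8], [555.8, -54.7], [528.2, -159.6]] [np.float64(109.8), np.float64(90.1), np.float64(108.5)]
rel [(np.float64(-174.5), np.float64(7.8)), (np.float64(-176.8), np.float64(-101.9)), (np.float64(-111.6), np.float64(-111.0)), (np.float64(-111.6), np.float64(-201.0)), (np.float64(-109.9), np.float64(-207.7)), (np.float64(-115.6), np.float64(-316.1))]
40 [[533.7, 164.1], [509.4, 57.6], [571.1, 35.7], [553.0, -52.0], [553.3, -58.9], [525.9, -163.3]] [np.float64(109.2), np.float64(89.6), np.float64(108.0)]
rel [(np.float64(-175.7), np.float64(2.1)), (np.float64(-178.0), np.float64(-107.1)), (np.float64(-113.2), np.float64(-116.1)), (np.float64(-113.1), np.float64(-205.7)), (np.float64(-111.4), np.float64(-212.3)), (np.float64(-117.1), np.float64(-320.1))]
44 [[531.4, 158.7], [507.2, 52.8], [568.5, 31.0], [550.6, -56.3], [550.9, -63.1], [523.6, -166.9]] [np.float64(108.6), np.float64(89.1), np.float64(107.4)]
rel [(np.float64(-176.9), np.float64(-3.7)), (np.float64(-179.2), np.float64(-112.3)), (np.float64(-114.7), np.float64(-121.2)), (np.float64(-114.7), np.float64(-210.3)), (np.float64(-113.0), np.float64(-216.9)), (np.float64(-118.7), np.float64(-324.2))]
yaw -11.671474020441032
```

The hoods check out: 318 mm across, against 315 expected. Rack yaw is about -12°, with the rack front near x≈550. Next I'll take the wrist camera above the front of the rack.

```bash
cat >> h.py <<'E'
from scipy.spatial.transform import Rotation as Ro
def goto(p,yaw,pitch=0):
    """shift (m) and rotvec in tool axes to TCP p (mm), tool x = rack -x at yaw deg"""
    s=ctrl.state(); w,x,y,z=s["tool_rot"]; R=Ro.from_quat([x,y,z,w])
    c,n=np.cos(np.radians(yaw)),np.sin(np.radians(yaw))
    T=Ro.from_matrix(np.array([[-c,-n,0],[-n,c,0],[0,0,-1.]]))
    sh=R.inv().apply(np.array(p)-s["eef_pos"])/1000; rv=(R.inv()*T).as_rotvec()
    print("shift",sh.round(4).tolist(),"turn",rv.round(4).tolist(),"dist",np.linalg.norm(sh).round(3)); return sh,rv
E
python3 - <<'E'
from h import *
goto([440,10,320],-11.7)
print(ctrl.get_image("wrist")["fovy"])
E
```

```text
shift [-0.4058, -0.4545, -0.0697] turn [-0.0006, -0.0001, -0.1706] dist 0.613
68.07022642823122
```

move_arm(
  commands=[
    [[0,-0.025,-0.028,-0.005,0,0,-0.01],[-0.5,-0.05,-0.056,-0.01,0,0,-0.02],[-1,-0.075,-0.084,-0.015,0,0,-0.03],[-1,-0.1,-0.112,-0.02,0,0,-0.04],[-1,-0.125,-0.14,-0.025,0,0,-0.05],[-1,-0.15,-0.168,-0.03,0,0,-0.06],[-1,-0.175,-0.196,-0.035,0,0,-0.07],[-1,-0.2,-0.224,-0.04,0,0,-0.08],[-1,-0.225,-0.252,-0.045,0,0,-0.09],[-1,-0.25,-0.28,-0.05,0,0,-0.1]],
  ],
)

```text
clock: 1.18
eef_pos: [359.1, 227.9, 300.8]
tool_rot: [0.0, 0.137, 0.991, 0.0]
ft_force: [1.5, -0.2, 0.3]
grip_width: -0.1
```

Run:
```python
from h import *
s=ctrl.state();print(s["clock"],s["eef_pos"],s["q"],s["grip_width"])
goto([440,10,320],-11.7)
```

```text
1.1833 [359.08306506 227.86849581 300.79067756] [ 5.37493912e-01  5.34049536e-02  1.99548496e+00 -2.92748483e-05
  1.09204888e+00 -7.59414863e-01] -0.12254366476682166
shift [-0.1368, -0.1879, -0.0192] turn [0.0004, 0.0005, -0.0697] dist 0.233
```

move_arm(
  commands=[
    [[-1,-0.02,-0.028,-0.003,0,0,-0.01],[-1,-0.04,-0.056,-0.006,0,0,-0.02],[-1,-0.06,-0.084,-0.009,0,0,-0.03],[-1,-0.08,-0.112,-0.012,0,0,-0.04],[-1,-0.1,-0.14,-0.015,0,0,-0.05],[-1,-0.12,-0.168,-0.018,0,0,-0.06],[-1,-0.137,-0.188,-0.019,0,0,-0.07],[-1,-0.137,-0.188,-0.019,0,0,-0.07]],
  ],
)

```text
clock: 1.85
eef_pos: [441.6, 8.0, 320.0]
tool_rot: [0.001, 0.104, 0.995, -0.0]
ft_force: [-0.5, 0.5, 0.6]
grip_width: 0.1
```

Run:
```python
from h import *
s=ctrl.state();print(s["clock"],s["eef_pos"],s["q"],s["joint_velocities"].round(3))
C=cam("wrist"); cv2.imwrite("pics/wrist2.png",C[0]);print(C[4])
```

```text
1.85 [441.6016539    7.98444686 320.02056344] [-8.10936862e-03  5.75364667e-02  1.94316959e+00 -1.30728730e-03
  1.13852215e+00 -1.37048142e+00] [ 0.066 -0.014  0.039  0.033  0.011  0.1  ]
[368.77532393  23.92596657 443.68337666]
```

View pics/wrist2.png

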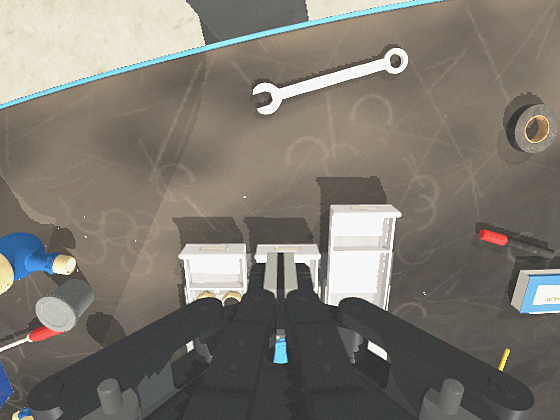

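The wrist view (image up is toward the robot) shows the empty tray's lip at rows 205-216, columns 330-401. The roll tray's lip is at columns 256-320 and the nut tray's lip at columns 180-246, row about 245. I'll enlarge it for the edges.

Run:
```python
from h import *
C=cam("wrist")
cv2.imwrite("pics/wrist3.png",cv2.resize(C[0][195:315,170:330],None,fx=5,fy=5,interpolation=cv2.INTER_CUBIC))
cv2.imwrite("pics/wrist4.png",cv2.resize(C[0][195:315,290:420],None,fx=5,fy=5,interpolation=cv2.INTER_CUBIC))
```

```text
(no output)
```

View pics/wrist3.png

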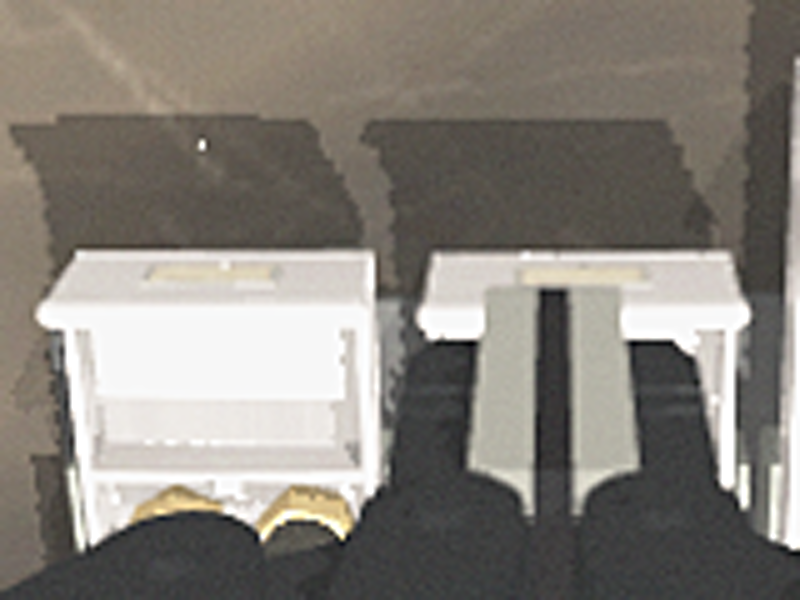

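View pics/wrist4.png

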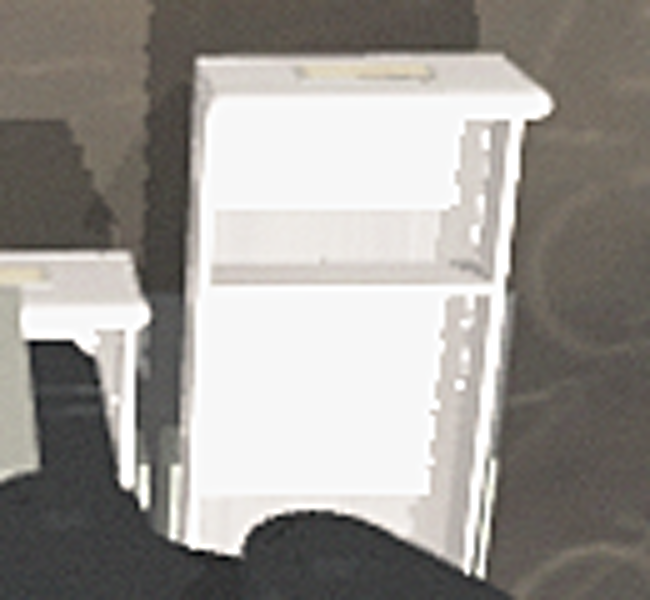

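In the enlarged view, the lip-top outer edges run (40,302)-(378,302) for the nut tray in the left crop and (203,95)-(550,95) for the empty tray in the right crop. The lip bottom edge for the empty tray is (197,57)-(505,57).

Run:
```python
from h import *
C=cam("wrist")
g=lambda p,o:(np.array(p,float)+.5)/5-.5+o
nut=g([(40,306),(378,300)],[170,195]); roll=g([(417,308),(748,306)],[170,195]); emp=g([(203,97),(551,95)],[290,195])
nb=g([(75,250),(375,250)],[170,195]); eb=g([(197,57),(505,57)],[290,195])
for z in (36,40,44):
  for n,p in (("nut",nut),("roll",roll),("emp",emp)):
    X=onz(C,p,z); print(z,n,X.round(1).tolist(),"w",np.linalg.norm(X[1]-X[0]).round(1),"ang",np.degrees(np.arctan2(-(X[1]-X[0])[0],(X[1]-X[0])[1])).round(1))
for z in (4,8,12):
  for n,p in (("nut",nb),("emp",eb)):
    X=onz(C,p,z); print("bot",z,n,X.round(1).tolist(),"w",np.linalg.norm(X[1]-X[0]).round(1))
S=cam("side"); 
yaw=np.radians(-11.9); ex=np.array([np.cos(yaw),np.sin(yaw),0])
for z in (36,40,44): print(z,((proj(S,onz(C,np.r_[nut,roll,emp],z))-[215,170]+.5)*4.7).round(0).tolist())
```

```text
36 nut [[527.0, -158.8, 36.0], [544.9, -62.1, 36.0]] w 98.4 ang -10.5
36 roll [[549.7, -51.7, 36.0], [568.7, 41.6, 36.0]] w 95.3 ang -11.6
36 emp [[509.5, 67.2, 36.0], [529.1, 162.5, 36.0]] w 97.4 ang -11.6
40 nut [[525.4, -157.0, 40.0], [543.2, -61.2, 40.0]] w 97.5 ang -10.5
40 roll [[547.9, -50.9, 40.0], [566.8, 41.5, 40.0]] w 94.3 ang -11.6
40 emp [[508.2, 66.8, 40.0], [527.5, 161.2, 40.0]] w 96.4 ang -11.6
44 nut [[523.8, -155.2, 44.0], [541.4, -60.3, 44.0]] w 96.5 ang -10.5
44 roll [[546.1, -50.1, 44.0], [564.8, 41.3, 44.0]] w 93.4 ang -11.6
44 emp [[506.8, 66.4, 44.0], [525.9, 159.9, 44.0]] w 95.5 ang -11.6
bot 4 nut [[523.5, -156.8, 4.0], [542.4, -65.9, 4.0]] w 92.9
bot 4 emp [[508.1, 70.6, 4.0], [527.1, 160.7, 4.0]] w 92.1
bot 8 nut [[522.1, -155.1, 8.0], [540.8, -65.0, 8.0]] w 92.0
bot 8 emp [[506.8, 70.2, 8.0], [525.6, 159.5, 8.0]] w 91.2
bot 12 nut [[520.7, -153.5, 12.0], [539.2, -64.2, 12.0]] w 91.2
bot 12 emp [[505.6, 69.8, 12.0], [524.1, 158.3, 12.0]] w 90.4
36 [[347.0, 468.0], [282.0, 347.0], [280.0, 333.0], [227.0, 230.0], [111.0, 237.0], [70.0, 143.0]]
40 [[343.0, 461.0], [278.0, 341.0], [276.0, 327.0], [224.0, 225.0], [109.0, 233.0], [68.0, 139.0]]
44 [[339.0, 454.0], [274.0, 335.0], [272.0, 322.0], [221.0, 221.0], [107.0, 228.0], [66.0, 135.0]]
```

The lip top comes out at z≈40 (top and bottom edges agree) and yaw at -11.6°. The empty tray is about 62.5 mm out relative to the roll tray, and the nut tray about 1.5 mm out, both within the stated ranges. Next, the approach to the front of the empty tray's lip with the fingers shut.

```bash
cat >> h.py <<'E'
YAW=-11.6
ex=np.array([np.cos(np.radians(YAW)),np.sin(np.radians(YAW))]); ey=np.array([-ex[1],ex[0]])
def rk(a,b,z): return np.r_[a*ex+b*ey,z]
def st():
    s=ctrl.state(); p=s["eef_pos"]; F=s["ft_force"]
    print("t",round(s["clock"],2),"rack a,b,z",(p[:2]@ex).round(1),(p[:2]@ey).round(1),p[2].round(1),"F",(F[:2]@ex).round(1),(F[:2]@ey).round(1),F[2].round(1))
E
python3 - <<'E'
from h import *
for n,m in (("nut",(534.3,-109.1)),("roll",(557.4,-4.7)),("emp",(517.9,114))): print(n,(np.array(m)@ex).round(1),(np.array(m)@ey).round(1))
st(); goto(rk(440,216,90),YAW)
E
```

```text
nut 545.3 0.6
roll 547.0 107.5
emp 484.4 215.8
t 2.05 rack a,b,z 427.9 100.0 319.1 F 0.3 -0.0 -0.2
shift [-0.012, 0.116, 0.2291] turn [0.0002, -0.0007, -0.0024] dist 0.257
```

move_arm(
  commands=[
    [[-1,0,0.02,0.03,0,0,0],[-1,0,0.04,0.06,0,0,0],[-1,0,0.06,0.09,0,0,0],[-1,0,0.08,0.12,0,0,0],[-1,0,0.1,0.15,0,0,0],[-1,0,0.116,0.18,0,0,0],[-1,0,0.116,0.21,0,0,0],[-1,0,0.116,0.229,0,0,0],[-1,0,0.116,0.229,0,0,0]],
  ],
)

```text
clock: 2.8
eef_pos: [460.1, 125.9, 86.9]
tool_rot: [-0.003, 0.101, 0.995, -0.001]
ft_force: [-0.4, -0.3, 1.0]
grip_width: 0.3
```

Run:
```python
from h import *
st(); goto(rk(440,216,37),YAW)
C=cam("side"); cv2.imwrite("pics/side2.png",cv2.resize(C[0][130:290,195:385],None,fx=4,fy=4,interpolation=cv2.INTER_CUBIC))
C=cam("wrist"); cv2.imwrite("pics/wrist5.png",C[0])
```

```text
t 2.8 rack a,b,z 425.4 215.8 86.9 F -0.3 -0.4 1.0
shift [-0.015, 0.0003, 0.0499] turn [-0.003, -0.0066, 0.0004] dist 0.052
```

View pics/side2.png

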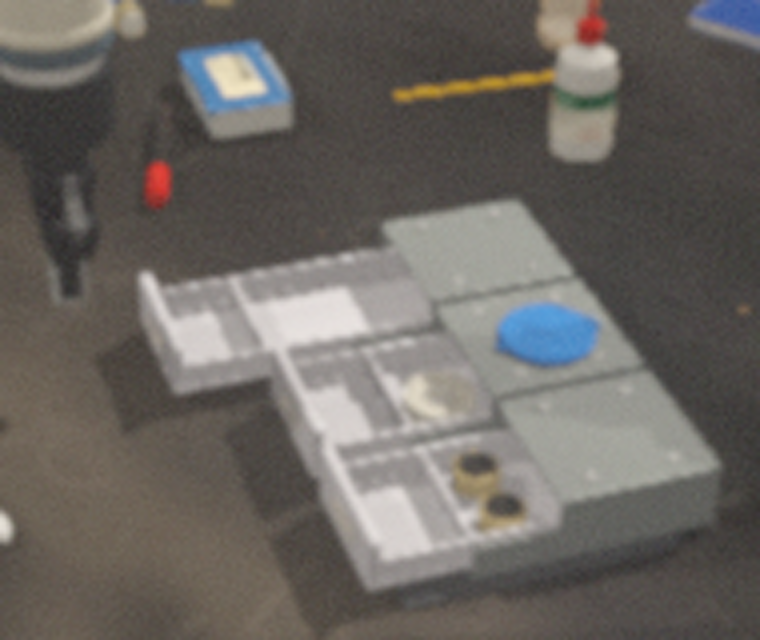

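View pics/wrist5.png

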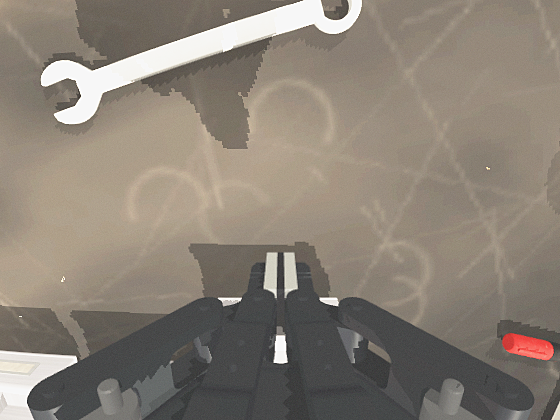

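The fingertips at (70,295) in the side crop are in front of the empty tray's lip, in the middle of it. The pen is well clear to the side. I'll lower and begin the push.

move_arm(
  commands=[
    [[-1,0,0,0.02,0,0,0],[-1,0,0,0.04,0,0,0],[-1,0,0,0.05,0,0,0],[-1,0,0,0.05,0,0,0],[-1,-0.015,0,0.05,0,0,0],[-1,-0.03,0,0.05,0,0,0],[-1,-0.045,0,0.05,0,0,0],[-1,-0.06,0,0.05,0,0,0],[-1,-0.06,0,0.05,0,0,0]],
  ],
)

```text
clock: 3.65
eef_pos: [525.9, 112.9, 42.5]
tool_rot: [0.003, 0.103, 0.995, 0.001]
ft_force: [-0.2, 1.5, 0.9]
grip_width: -0.3
```

Run:
```python
from h import *
st(); goto(rk(535,216,37),YAW)
C=cam("side"); cv2.imwrite("pics/side3.png",cv2.resize(C[0][130:290,195:385],None,fx=4,fy=4,interpolation=cv2.INTER_CUBIC))
```

```text
t 3.65 rack a,b,z 492.5 216.4 42.5 F -0.5 1.5 0.9
shift [-0.0425, -0.0002, 0.0057] turn [0.0021, 0.0052, -0.0031] dist 0.043
```

View pics/side3.png

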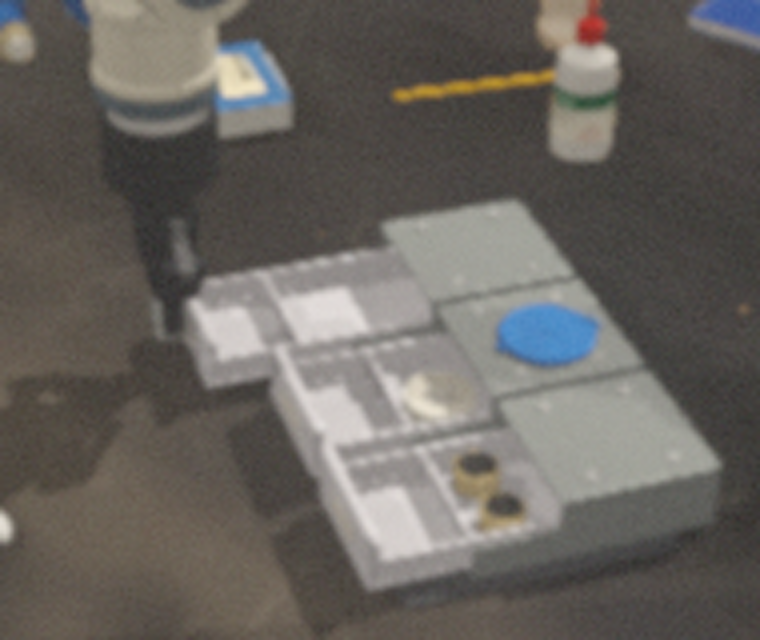

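The tray has already slid about 20 mm, and the contact offset is about 12 mm, so I expect home at TCP a≈535. I'll continue gently.

move_arm(
  commands=[
    [[-1,-0.01,0,0,0,0,0],[-1,-0.02,0,0,0,0,0],[-1,-0.03,0,0,0,0,0],[-1,-0.036,0,0,0,0,0],[-1,-0.036,0,0,0,0,0]],
  ],
)

```text
clock: 4.12
eef_pos: [559.3, 105.2, 40.5]
tool_rot: [0.001, 0.102, 0.995, 0.0]
ft_force: [0.1, -0.3, -0.8]
grip_width: 0.3
```

Run:
```python
from h import *
st()
```

```text
t 4.12 rack a,b,z 526.7 215.6 40.5 F 0.2 -0.3 -0.8
```

move_arm(
  commands=[
    [[-1,-0.003,0,0,0,0,0],[-1,-0.006,0,0,0,0,0],[-1,-0.008,0,0,0,0,0],[-1,-0.008,0,0,0,0,0]],
  ],
)

```text
clock: 4.45
eef_pos: [564.6, 103.9, 40.1]
tool_rot: [-0.001, 0.102, 0.995, -0.0]
ft_force: [-3.4, 1.3, 1.7]
grip_width: -0.4
```

Run:
```python
from h import *
st()
C=cam("side"); cv2.imwrite("pics/side4.png",cv2.resize(C[0][130:290,195:385],None,fx=4,fy=4,interpolation=cv2.INTER_CUBIC))
```

```text
t 4.45 rack a,b,z 532.1 215.3 40.1 F -3.6 0.6 1.7
```

View pics/side4.png

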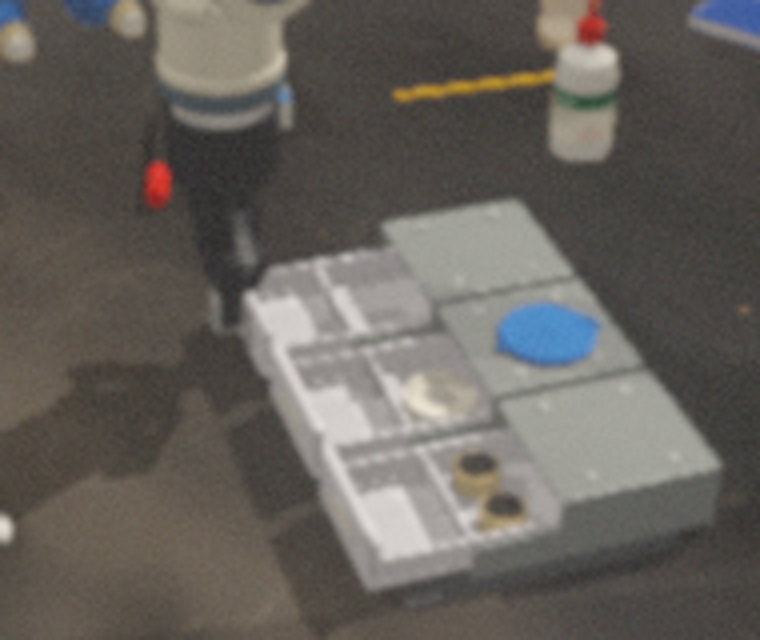

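The empty lip, near (250,300) in the crop, now lines up with the roll tray's lip at (280,350). Force has begun to rise (-3.6 N). I'll add small steps until the stop shows a clear force.

move_arm(
  commands=[
    [[-1,-0.002,0,0,0,0,0],[-1,-0.003,0,0,0,0,0],[-1,-0.003,0,0,0,0,0],[-1,-0.003,0,0,0,0,0]],
  ],
)

```text
clock: 4.83
eef_pos: [564.6, 103.8, 40.0]
tool_rot: [-0.003, 0.102, 0.995, -0.0]
ft_force: [-13.1, 5.5, 10.0]
grip_width: -0.0
```

Run:
```python
from h import *
st()
```

```text
t 4.83 rack a,b,z 532.2 215.2 40.0 F -13.9 2.7 10.0
```

The force is 14 N with no movement, so the tray is at its stop. I'll back off, rise, and move over the nut tray's pocket.

move_arm(
  commands=[
    [[-1,0.015,0,0,0,0,0],[-1,0.035,0,0,0,0,0],[-1,0.035,0,-0.03,0,0,0],[-1,0.035,0,-0.06,0,0,0],[-1,0.035,-0.03,-0.09,0,0,0],[-1,0.035,-0.065,-0.1,0,0,0],[-1,0.035,-0.1,-0.11,0,0,0],[-1,0.035,-0.14,-0.11,0,0,0],[-1,0.035,-0.18,-0.11,0,0,0],[-1,0.035,-0.18,-0.11,0,0,0]],
  ],
)

```text
clock: 5.67
eef_pos: [496.7, -71.3, 151.0]
tool_rot: [0.001, 0.104, 0.995, -0.001]
ft_force: [0.5, -0.2, -0.6]
grip_width: -0.2
```

Run:
```python
from h import *
st(); goto(rk(581,0.6,100),YAW)
C=cam("wrist"); cv2.imwrite("pics/wrist6.png",C[0])
C=cam("side"); cv2.imwrite("pics/side5.png",cv2.resize(C[0][130:290,195:385],None,fx=4,fy=4,interpolation=cv2.INTER_CUBIC))
```

```text
t 5.67 rack a,b,z 500.9 30.1 151.0 F 0.6 -0.1 -0.6
shift [-0.0802, -0.0289, 0.0512] turn [-0.0014, 0.0023, -0.0066] dist 0.099
```

View pics/wrist6.png

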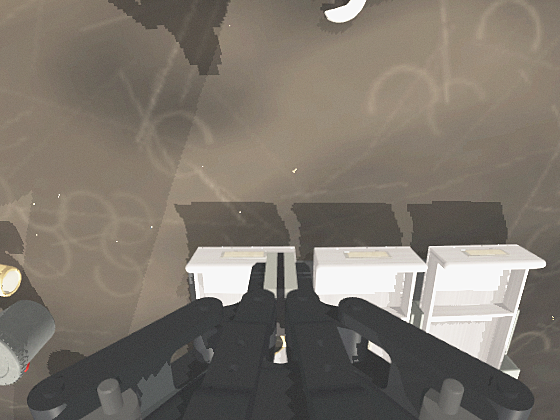

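View pics/side5.png

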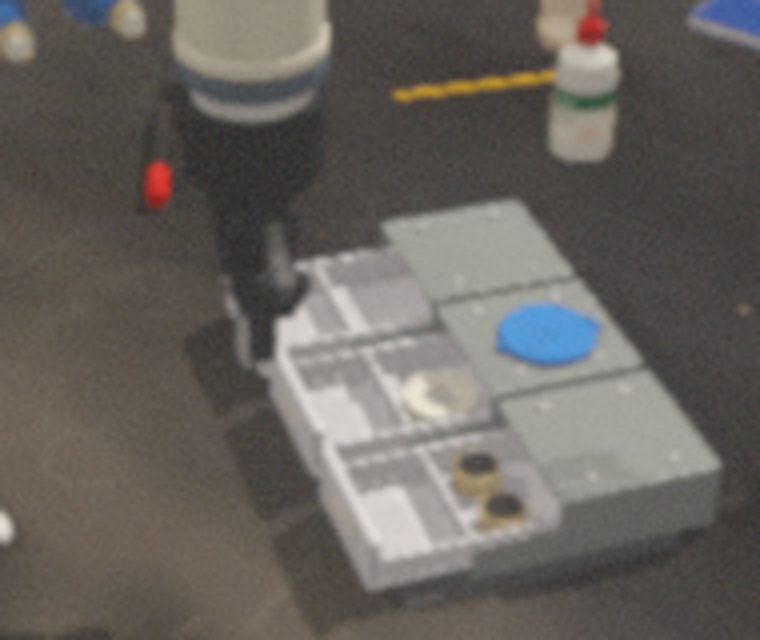

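In the wrist view all three lips now line up (top edges at rows about 265). Next, go above the nut tray's pocket.

move_arm(
  commands=[
    [[-1,-0.02,-0.01,0,0,0,0],[-1,-0.05,-0.025,0.01,0,0,0],[-1,-0.08,-0.029,0.03,0,0,0],[-1,-0.08,-0.029,0.051,0,0,-0.005],[-1,-0.08,-0.029,0.051,0,0,-0.005],[-1,-0.08,-0.029,0.051,0,0,-0.005]],
  ],
)

```text
clock: 6.27
eef_pos: [568.7, -109.1, 98.1]
tool_rot: [-0.002, 0.099, 0.995, 0.0]
ft_force: [-0.4, 0.4, 0.2]
grip_width: 0.0
```

Run:
```python
from h import *
st(); goto(rk(581,0.6,35),YAW)
C=cam("wrist"); cv2.imwrite("pics/wrist7.png",C[0])
p=ctrl.state()["eef_pos"]; print("tip px wrist",proj(C,[p+[0,0,-19]]).round())
C=cam("side"); cv2.imwrite("pics/side6.png",cv2.resize(C[0][130:290,195:385],None,fx=4,fy=4,interpolation=cv2.INTER_CUBIC))
print("tip, and its landing", ((proj(C,[p+[0,0,-19],[p[0],p[1],8]])-[195,130])*4).round())
```

```text
t 6.27 rack a,b,z 579.0 7.4 98.1 F -0.5 0.3 0.2
shift [-0.0022, -0.0069, 0.0631] turn [0.0001, -0.0035, 0.004] dist 0.063
tip px wrist [[279. 269.]]
tip, and its landing [[393. 427.]
 [390. 519.]]
```

View pics/wrist7.png

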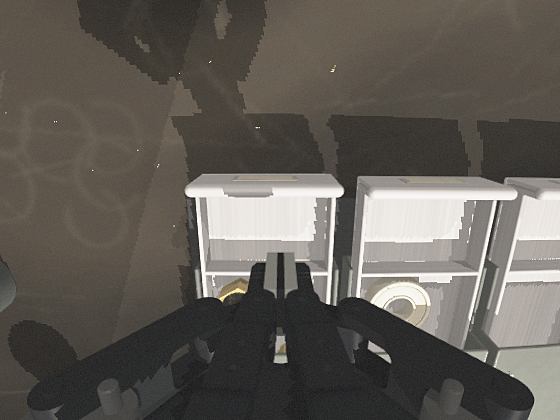

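View pics/side6.png

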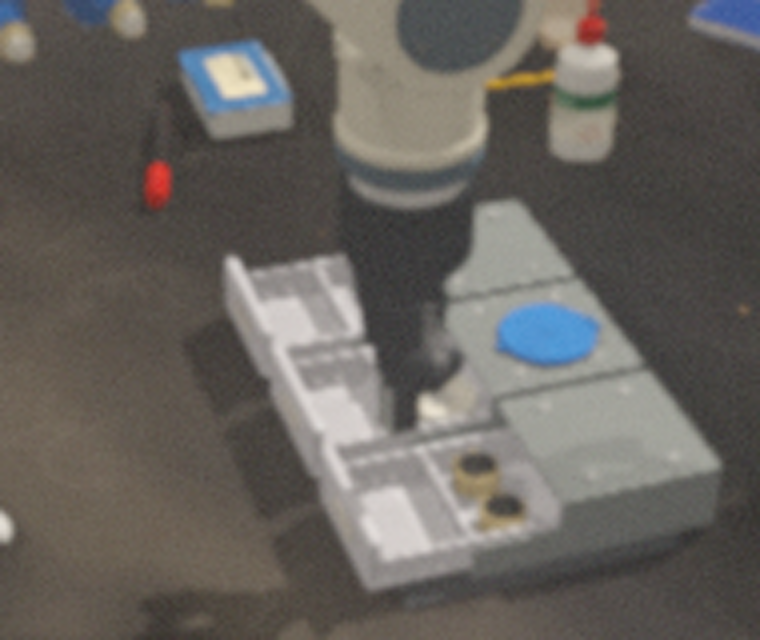

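The tip's landing point projects to (390,519) in the side crop, on the pocket floor. I'll check this with the wrist view: the lip's inner top edge is at row about 196 (columns 190-343), and the divider top is at row 263.

Run:
```python
from h import *
C=cam("wrist"); st()
def r(px,z):
    X=onz(C,px,z); return [((x[:2]@ex).round(1),(x[:2]@ey).round(1)) for x in X]
print("lip inner top ends",r([(190,196),(343,192)],40)); print("lip outer top",r([(190,188),(343,187)],40))
print("divider front edge",r([(205,262),(250,262)],27)); print("floor L/R",r([(208,235),(315,235)],8))
print("roll lip inner",r([(362,198),(515,198)],40), "emp outer top left", r([(507,187)],40), r([(362,190)],40))
```

```text
t 6.42 rack a,b,z 580.1 7.1 100.3 F -0.7 0.5 0.3
lip inner top ends [(np.float64(553.3), np.float64(-47.6)), (np.float64(550.4), np.float64(46.0))]
lip outer top [(np.float64(548.2), np.float64(-47.2)), (np.float64(547.3), np.float64(45.8))]
divider front edge [(np.float64(604.4), np.float64(-44.9)), (np.float64(604.2), np.float64(-13.2))]
floor L/R [(np.float64(591.6), np.float64(-46.1)), (np.float64(591.3), np.float64(33.8))]
roll lip inner [(np.float64(554.1), np.float64(58.0)), (np.float64(553.4), np.float64(157.9))] emp outer top left [(np.float64(546.3), np.float64(150.7))] [(np.float64(549.1), np.float64(57.6))]
```

The pocket spans a≈553-605 with b=0 at its middle, and the tool is at a=580. I'll shift y by -7 mm and lower to tip z≈16.

move_arm(
  commands=[
    [[-1,0,-0.007,0.01,0,0,0],[-1,0,-0.007,0.03,0,0,0],[-1,0,-0.007,0.045,0,0,0],[-1,0,-0.007,0.055,0,0,0],[-1,0,-0.007,0.062,0,0,0],[-1,0,-0.007,0.062,0,0,0]],
  ],
)

```text
clock: 6.92
eef_pos: [567.5, -117.4, 36.2]
tool_rot: [-0.001, 0.1, 0.995, 0.0]
ft_force: [-0.2, 0.1, 0.0]
grip_width: 0.1
```

Run:
```python
from h import *
st(); goto(rk(566,0,37),YAW)
C=cam("wrist"); cv2.imwrite("pics/wrist8.png",C[0])
C=cam("side"); cv2.imwrite("pics/side7.png",cv2.resize(C[0][130:290,195:385],None,fx=4,fy=4,interpolation=cv2.INTER_CUBIC))
```

```text
t 6.92 rack a,b,z 579.5 -0.9 36.2 F -0.2 0.0 0.0
shift [0.0135, 0.0009, -0.0008] turn [0.0, -0.0018, 0.0026] dist 0.014
```

View pics/wrist8.png

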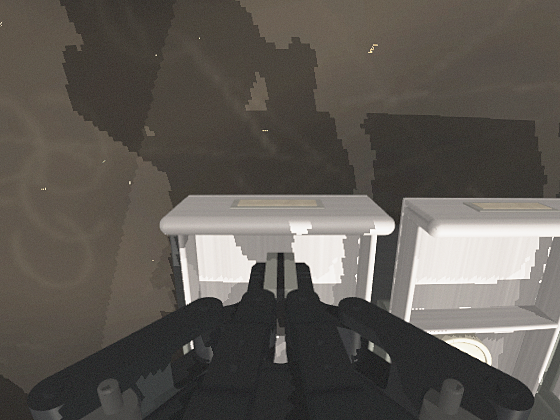

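View pics/side7.png

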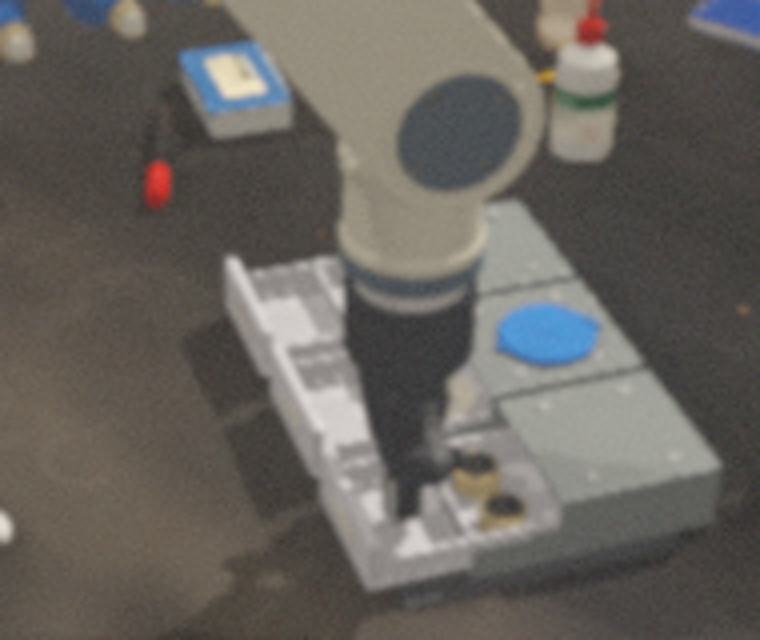

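The fingertip at (400,510) in the crop is inside the pocket behind the nut tray's lip, with no force. Now draw out smoothly.

move_arm(
  commands=[
    [[-1,0.006,0,0,0,0,0],[-1,0.012,0,0,0,0,0],[-1,0.02,0,0,0,0,0],[-1,0.03,0,0,0,0,0],[-1,0.04,0,0,0,0,0],[-1,0.05,0,0,0,0,0],[-1,0.06,0,0,0,0,0],[-1,0.068,0,0,0,0,0],[-1,0.074,0,0,0,0,0],[-1,0.074,0,0,0,0,0]],
  ],
)

```text
clock: 7.85
eef_pos: [493.5, -102.2, 37.1]
tool_rot: [-0.001, 0.1, 0.995, 0.0]
ft_force: [0.1, -0.2, 0.5]
grip_width: 0.0
```

Run:
```python
from h import *
st(); goto(rk(478,0,37),YAW)
C=cam("side"); cv2.imwrite("pics/side8.png",cv2.resize(C[0][130:290,195:385],None,fx=4,fy=4,interpolation=cv2.INTER_CUBIC))
```

```text
t 7.85 rack a,b,z 504.0 -0.9 37.1 F 0.1 -0.1 0.5
shift [0.0259, 0.001, 0.0002] turn [0.0001, -0.003, 0.0026] dist 0.026
```

View pics/side8.png

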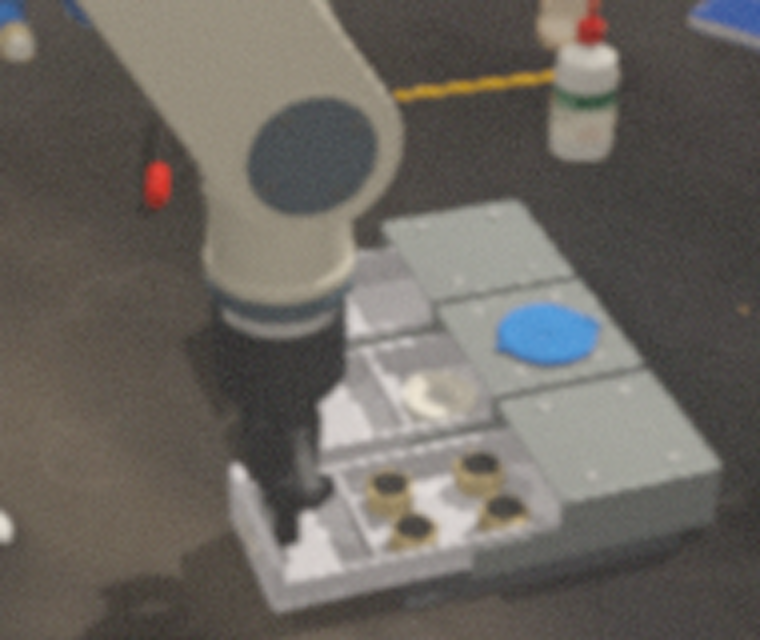

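The tray is well out and all four nuts show, at crop (388,490), (413,530), (478,470) and (503,512). About 25 mm remain to the stop.

move_arm(
  commands=[
    [[-1,0.006,0,0,0,0,0],[-1,0.012,0,0,0,0,0],[-1,0.017,0,0,0,0,0],[-1,0.021,0,0,0,0,0],[-1,0.024,0,0,0,0,0],[-1,0.024,0,0,0,0,0]],
  ],
)

```text
clock: 8.4
eef_pos: [471.1, -97.7, 37.2]
tool_rot: [-0.001, 0.1, 0.995, 0.0]
ft_force: [-0.2, 0.2, -0.6]
grip_width: 0.1
```

Run:
```python
from h import *
st()
```

```text
t 8.4 rack a,b,z 481.1 -1.0 37.2 F -0.2 0.2 -0.6
```

move_arm(
  commands=[
    [[-1,0.002,0,0,0,0,0],[-1,0.004,0,0,0,0,0],[-1,0.005,0,0,0,0,0],[-1,0.005,0,0,0,0,0]],
  ],
)

```text
clock: 8.73
eef_pos: [467.1, -96.9, 37.3]
tool_rot: [-0.0, 0.1, 0.995, 0.0]
ft_force: [2.3, -0.2, -1.3]
grip_width: -0.1
```

Run:
```python
from h import *
st()
```

```text
t 8.73 rack a,b,z 477.0 -1.0 37.3 F 2.3 0.2 -1.3
```

move_arm(
  commands=[
    [[-1,0.002,0,0,0,0,0],[-1,0.004,0,0,0,0,0],[-1,0.004,0,0,0,0,0],[-1,0.004,0,0,0,0,0]],
  ],
)

```text
clock: 9.07
eef_pos: [462.9, -96.1, 37.3]
tool_rot: [-0.0, 0.1, 0.995, 0.0]
ft_force: [0.6, -0.3, 1.7]
grip_width: 0.1
```

Run:
```python
from h import *
st()
```

```text
t 9.07 rack a,b,z 472.8 -1.1 37.3 F 0.6 -0.2 1.7
```

move_arm(
  commands=[
    [[-1,0.002,0,0,0,0,0],[-1,0.004,0,0,0,0,0],[-1,0.004,0,0,0,0,0],[-1,0.004,0,0,0,0,0]],
  ],
)

```text
clock: 9.4
eef_pos: [462.8, -96.1, 37.7]
tool_rot: [0.003, 0.1, 0.995, -0.0]
ft_force: [9.8, -1.9, -6.9]
grip_width: -0.3
```

Run:
```python
from h import *
st()
C=cam("wrist"); cv2.imwrite("pics/wrist9.png",C[0])
C=cam("side"); cv2.imwrite("pics/side9.png",cv2.resize(C[0][130:290,195:385],None,fx=4,fy=4,interpolation=cv2.INTER_CUBIC))
```

```text
t 9.4 rack a,b,z 472.7 -1.1 37.7 F 9.9 0.1 -6.9
```

View pics/wrist9.png

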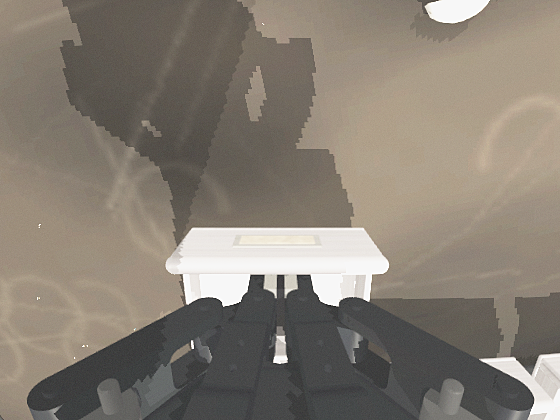

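View pics/side9.png

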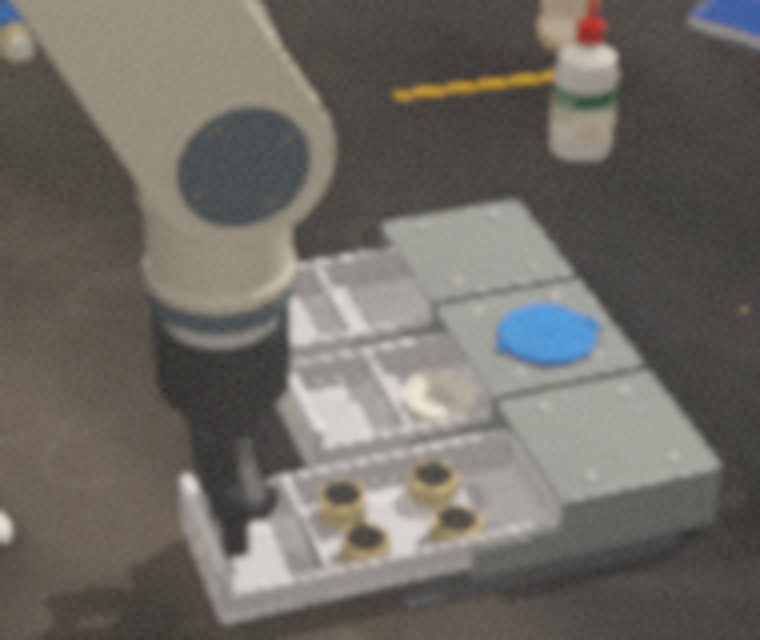

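The stop is reached: 10 N with no further travel, and all four nuts are in front of the hood. I'll ease off into the middle of the pocket and lift straight up.

move_arm(
  commands=[
    [[-1,-0.006,0,0,0,0,0],[-1,-0.016,0,0,0,0,0],[-1,-0.016,0,0,0,0,0],[-1,-0.016,0,-0.02,0,0,0],[-1,-0.016,0,-0.05,0,0,0],[-1,-0.016,0,-0.09,0,0,0],[-1,-0.016,0,-0.13,0,0,0],[-1,0,0,-0.17,0,0,0],[-1,0.03,0,-0.2,0,0,0],[-1,0.04,0.03,-0.22,0,0,0]],
  ],
)

```text
clock: 10.33
eef_pos: [423.4, -59.9, 259.4]
tool_rot: [-0.0, 0.101, 0.995, -0.001]
ft_force: [2.0, 1.2, -0.8]
grip_width: -0.0
```

Run:
```python
from h import *
st()
C=cam("wrist"); cv2.imwrite("pics/wrist10.png",C[0])
C=cam("side"); cv2.imwrite("pics/side10.png",cv2.resize(C[0][130:290,195:385],None,fx=4,fy=4,interpolation=cv2.INTER_CUBIC))
```

```text
t 10.33 rack a,b,z 426.8 26.5 259.4 F 1.7 1.6 -0.8
```

View pics/wrist10.png

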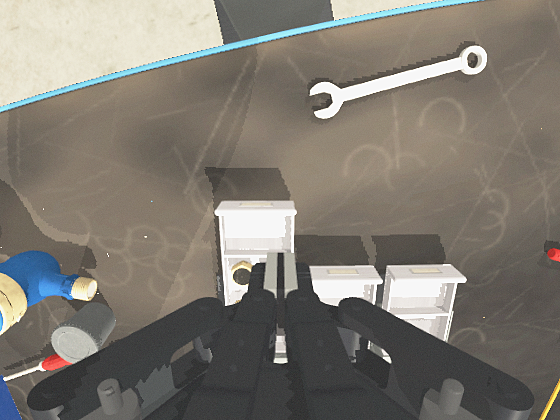

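View pics/side10.png

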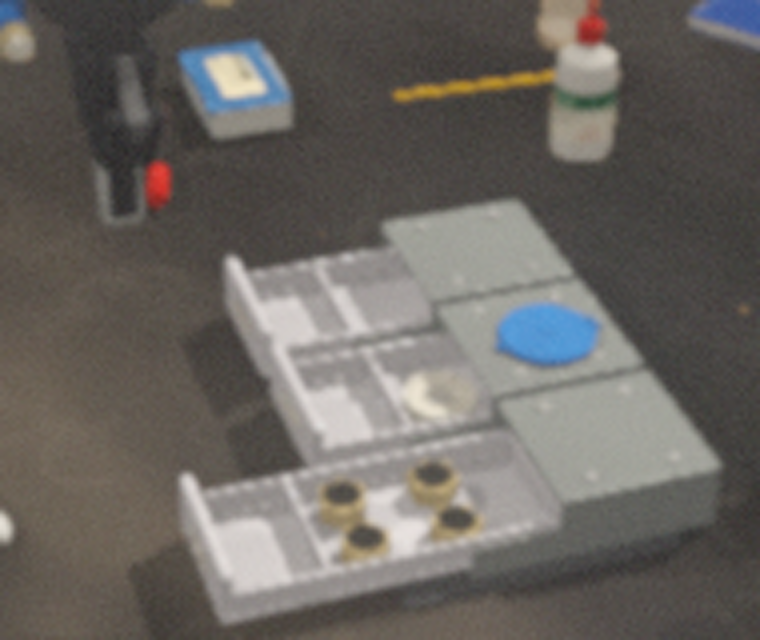

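The side view shows the nut tray out with its lip unchanged at (185,480), the other two trays shut, and the lid, the visible pen cap and the roll where they were. I'll do a last numeric check on the wrist view's lip tops.

move_arm(
  commands=[
    [[-1,0,0,0,0,0,0],[-1,0,0,0,0,0,0],[-1,0,0,0,0,0,0]],
  ],
)

```text
clock: 10.68
eef_pos: [425.9, -58.4, 256.2]
tool_rot: [-0.001, 0.1, 0.995, -0.0]
ft_force: [0.3, 0.1, -0.0]
grip_width: -0.0
```

Run:
```python
from h import *
st(); C=cam("wrist"); cv2.imwrite("pics/wrist11.png",cv2.resize(C[0][190:340,200:480],None,fx=2.8,fy=2.8,interpolation=cv2.INTER_CUBIC))
```

```text
t 10.68 rack a,b,z 428.9 28.4 256.2 F 0.3 0.2 -0.0
```

View pics/wrist11.png

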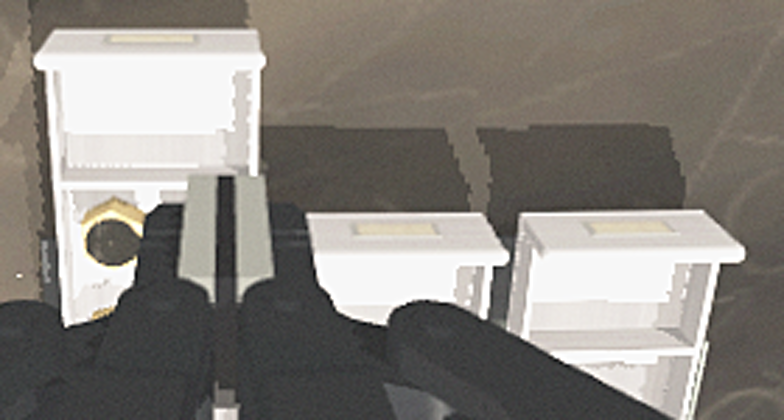

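The lip-top outer edges in this crop are at row 61 for the nut tray (right end x 264), row 254 for the roll tray (right end x 508) and row 250 for the empty tray (right end x 743).

Run:
```python
from h import *
C=cam("wrist")
for n,p in (("nut",[(36,61),(264,61)]),("roll",[(320,254),(508,254)]),("emp",[(540,250),(743,250)])):
    X=onz(C,(np.array(p,float)+.5)/2.8-.5+[200,190],40); print(n,(X[:,:2]@ex).round(1),(X[:,:2]@ey).round(1))
```

```text
nut [460.5 460.3] [-48.7  44.8]
roll [549.3 549.8] [ 70.9 154.8]
emp [548.  549.5] [169.  263.7]
```

```bash
python3 -c "
from workcell import ctrl
print(ctrl.finish_job())"
```

```text
the job is handed in; nothing more can be done
None
```

The job is done as asked and handed in at about 11 s on the clock. `finish_job` reported no verdict.

- **Empty tray:** I pushed it home with the shut fingers against its lip face. It stopped moving at about 14 N, and its lip now lies within about 1 mm of the roll tray's.
- **Nut tray:** I hooked the shut fingertips behind its lip and drew it out along the rails. It stopped at about 10 N, and the last wrist view puts its lip 89 mm in front of the roll tray's; full travel is 90 mm. All four nuts now show in front of the hood.
- **Other things:** In the last pictures the roll tray was still shut, and the lid and the visible part of the pen had not moved. I only compared those by eye. I did not re-check the cup or the black tape roll, which lay well away from where the arm worked.
- **Disagreement:** My estimate of where the fingertip meets the lip was off. The outer stop came about 5–7 mm further out than I predicted, so I relied on the contact force and the last lip measurement.

The gripper ended about 20 cm above the rack, touching nothing.

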